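Sort stray reagent bottles into their enamel trays

ROBOT

A 6-joint arm with a two-finger parallel gripper is mounted at the origin on the work surface. World frame = base frame: x ahead of the robot, y to its left, z up, the work surface at z = 0. Lengths are in m, angles in rad, forces in N, time in s.
With the tool pointing down it reaches from about 0.35 to 0.975 m from the base axis. Payload 4.9 kg.
Tool frame: the origin (TCP) lies midway between the tips of the shut fingers; the grasp point (between the pads) lies 19 mm behind it; z points along the fingers, y is the line along which they close (so a half turn about z gives the same grasp; the last joint's range is limited). The gripper opens to 85 mm and grips with 20 to 120 N. Pads are 22 mm wide; open, the fingers measure 114 mm over their backs; the gripper's body (76 mm by 85 mm) begins 54 mm behind the grasp point. The pads swing forward as they close: fully open they stand 13 mm farther back than shut.
Start: joints at [1.153, 0.053, 1.613, -0, 1.476, -0.119], TCP at [0.184, 0.597, 0.231] pointing down, gripper open.
Joint ranges: [-3.01, 3.01], [-1.01, 2.22], [0.06, 2.58], [-1.02, 4.17], [0.09, 2.62], [-3.14, 3.14]. Speed limits (rad/s): [2.57, 2.57, 3.14, 3.14, 3.14, 3.14].

INTERFACE

Orientations are given as a rotation vector (axis times angle).
In Python, from station import ctrl, optics, job gives the robot as it stands.
- The arm moves only by the shell command python3 -m jog 'ROWS' [OPENING] [FORCE]. ROWS is JSON, a list of rows, each a list of 2 entries, a list of its own where there are three numbers: the shift along the tool's x, y, z in m, then the turn, a rotation vector about the tool's x, y, z in rad. A call has 1 to 5 rows; each row is the pose to reach, as a shift and turn from the pose commanded when the call began, along the tool's axes at that moment; what a row does not reach only later rows make up. A row lasts 1/10 s, in which the tool goes at most 50 mm and 8.59 degrees, less where a joint would pass 70% of its speed; a pose out of reach is approached as far as the arm can. A call with a gripper value outside its range is refused whole. OPENING is the opening, from 0 (shut) to 1 (fully open), set as the call begins (- or left out, the last holds). The fingers move at their own pace and stop on an object; FORCE is the grip in N (left out, the last holds). Time passes only in rows, so rows that repeat a pose let the fingers close. It gives the time, the measured TCP pose, the force, the opening and the grip force at its end, in the units of the state.
- ctrl.get_obs(): the state, without advancing time (a new reading comes with each control period).
- optics.get_image(name): name is "side" or "top"; returns a dict with "image" (384x512x3 uint8, blue, green, red), "fx", "fy", "cx", "cy" (pixels), "D" ([k1, k2, p1, p2, k3] as OpenCV has them; the pictures are not rectified), "rvec" (rotation vector, rad) and "tvec" (3), from world to camera coordinates, as OpenCV has them. Camera axes: x right, y down, z forward; pixel columns grow to the right and rows downward; lengths in m; the calibration is good to about 2 mm. A picture is of the moment at which its call begins. There is no depth.
- job.finish_job(): hands the job in; it is judged then, once.
The state is a dict: "t": time; "q": joint angles; "dq": joint speeds; "effort": joint torques, N m; "tool_pos": TCP position; "tool_rot": TCP orientation; "contact_force": force on the tool from outside, world axes, zero at the start; "wrist_torque": the same for the moment, N m; "opening": finger opening in m; "grip_force": force on a finger pad.
Only numpy, scipy, OpenCV 4.12 (cv2) and the standard library are available. Lean on these libraries where they do the work, as an engineer would, in place of code of your own. Each camera call takes 0.05 s, during which the arm holds its last target. There are 200 camera calls.

TASK

Put the four stray reagent bottles away, each into the tray that already holds a bottle of its kind: both amber ones with the yellow caps into the yellow-rimmed tray, the white plastic one with the blue cap into the blue-rimmed tray, and the clear one with the red cap into the red-rimmed tray. Set each down gently so that it stands upright on the tray floor; do not drop any or knock one over, and leave the bottles that already stand in the trays where they are.

Things in the scene. Friction and masses are not known exactly. Their poses are not given: they have to be found in the camera images.
- amber_1_center (a point): Stray bottle: brown amber glass with a yellow screw cap. One of two alike. Round, 92 mm tall: body 46 mm wide up to 58 mm, shoulder to 69 mm, cap 32 mm wide; 0.15 kg. The point is on its axis half-way up, 46 mm above its underside; z is its upright axis. Starts on the bench between robot and trays, at least 55 mm clear of its neighbours (one is a glass beaker, 50 mm wide, 55 mm tall).
- amber_2_center (a point): Stray bottle: brown amber glass with a yellow screw cap. One of two alike. Round, 92 mm tall: body 46 mm wide up to 58 mm, shoulder to 69 mm, cap 32 mm wide; 0.15 kg. The point is on its axis half-way up, 46 mm above its underside; z is its upright axis. Starts on the bench between robot and trays, at least 55 mm clear of its neighbours (one is a glass beaker, 50 mm wide, 55 mm tall).
- white_1_center (a point): Stray bottle: opaque white plastic with a blue screw cap. Round, 92 mm tall: body 46 mm wide up to 58 mm, shoulder to 69 mm, cap 32 mm wide; 0.15 kg. The point is on its axis half-way up, 46 mm above its underside; z is its upright axis. Starts on the bench between robot and trays, at least 55 mm clear of its neighbours (one is a glass beaker, 50 mm wide, 55 mm tall).
- clear_1_center (a point): Stray bottle: clear glass with a red screw cap. Round, 92 mm tall: body 46 mm wide up to 58 mm, shoulder to 69 mm, cap 32 mm wide; 0.15 kg. The point is on its axis half-way up, 46 mm above its underside; z is its upright axis. Starts on the bench between robot and trays, at least 55 mm clear of its neighbours (one is a glass beaker, 50 mm wide, 55 mm tall).
- tray_yellow: White enamel tray with a yellow rim, fixed to the bench. Inside 100 mm along x, 190 mm along y; walls 4 mm; rim top 20 mm and floor 4 mm above the bench. Origin: centre of its underside; z up. A bottle already stands near its -y end (y about -67 mm); the middle (y = 0) and the +y end (y = +66 mm) are free. It must take two more bottles.
- tray_blue: White enamel tray with a blue rim, fixed to the bench. Inside 100 mm along x, 190 mm along y; walls 4 mm; rim top 20 mm and floor 4 mm above the bench. Origin: centre of its underside; z up. A bottle already stands near its -y end (y about -67 mm); the middle (y = 0) and the +y end (y = +66 mm) are free.
- tray_red: White enamel tray with a red rim, fixed to the bench. Inside 100 mm along x, 190 mm along y; walls 4 mm; rim top 20 mm and floor 4 mm above the bench. Origin: centre of its underside; z up. A bottle already stands near its -y end (y about -67 mm); the middle (y = 0) and the +y end (y = +66 mm) are free.
- amber_sample_center (a point): Bottle that already stands in the yellow-rimmed tray, loose, and is to be left standing where it is: brown amber glass with a yellow screw cap. Round, 92 mm tall: body 46 mm wide up to 58 mm, shoulder to 69 mm, cap 32 mm wide; 0.15 kg. The point is on its axis half-way up, 46 mm above its underside; z is its upright axis.
- white_sample_center (a point): Bottle that already stands in the blue-rimmed tray, loose, and is to be left standing where it is: opaque white plastic with a blue screw cap. Round, 92 mm tall: body 46 mm wide up to 58 mm, shoulder to 69 mm, cap 32 mm wide; 0.15 kg. The point is on its axis half-way up, 46 mm above its underside; z is its upright axis.
- clear_sample_center (a point): Bottle that already stands in the red-rimmed tray, loose, and is to be left standing where it is: clear glass with a red screw cap. Round, 92 mm tall: body 46 mm wide up to 58 mm, shoulder to 69 mm, cap 32 mm wide; 0.15 kg. The point is on its axis half-way up, 46 mm above its underside; z is its upright axis.
There are look-alikes about, which are no part of the job. Leave any black or pink look-alike of the part that bears clear_1_center alone.

How it is judged:
At the end, for the whole second after the job is handed in: The four stray bottles stand upright (0.1 rad) on the floor of the tray of their kind, released and at rest, centres within 30 mm (tray x) and 76 mm (tray y) of its centre and 43 to 57 mm high; the three bottles already in the trays still stand there, shifted less than 20 mm (x of amber_1_center in the frame of tray_yellow between -0.03 and 0.03 m and y of amber_1_center in the frame of tray_yellow between -0.076 and 0.076 m and z of amber_1_center in the frame of tray_yellow between 0.043 and 0.057 m and angle between each of amber_1_center, amber_2_center, white_1_center, clear_1_center, amber_sample_center, white_sample_center, clear_sample_center's own z axis and vertical below 0.1 rad and linear speed of each of amber_1, amber_2, white_1, clear_1, amber_sample, white_sample, clear_sample below 0.02 m/s and x of amber_2_center in the frame of tray_yellow between -0.03 and 0.03 m and y of amber_2_center in the frame of tray_yellow between -0.076 and 0.076 m and z of amber_2_center in the frame of tray_yellow between 0.043 and 0.057 m and x of white_1_center in the frame of tray_blue between -0.03 and 0.03 m and y of white_1_center in the frame of tray_blue between -0.076 and 0.076 m and z of white_1_center in the frame of tray_blue between 0.043 and 0.057 m and x of clear_1_center in the frame of tray_red between -0.03 and 0.03 m and y of clear_1_center in the frame of tray_red between -0.076 and 0.076 m and z of clear_1_center in the frame of tray_red between 0.043 and 0.057 m and distance of each of amber_sample_center, white_sample_center, clear_sample_center from where it was at the start of the episode below 0.02 m); the robot touches nothing.
It fails at once if a bottle that already stood in a tray is shifted by more than 20 mm (distance of any of amber_sample_center, white_sample_center, clear_sample_center from where it was at the start of the episode above 0.02 m).
It fails at once if a bottle is knocked over (tilted more than 0.8 rad) (angle between any of amber_1_center, amber_2_center, white_1_center, clear_1_center, amber_sample_center, white_sample_center, clear_sample_center's own z axis and vertical above 0.8 rad).
It fails at once if a stray bottle is dropped: it moves faster than 0.6 m/s with its centre less than 65 mm above the bench (a free fall of about 20 mm) ((height (world z) of amber_1_center below 0.065 m and linear speed of amber_1 above 0.6 m/s) or (height (world z) of amber_2_center below 0.065 m and linear speed of amber_2 above 0.6 m/s) or (height (world z) of white_1_center below 0.065 m and linear speed of white_1 above 0.6 m/s) or (height (world z) of clear_1_center below 0.065 m and linear speed of clear_1 above 0.6 m/s)).
It also fails if it takes over 106 s, if anything falls off the work surface, if the arm or the gripper's body presses on something with over 40 N, if the wrist force passes 120 N, or if a joint passes its speed limit or range.

## Working session

There is one attempt and no reset: what is moved stays moved. The work goes in short steps, Python scripts to look and compute and a shell command to move; the robot and the scene stay as the last step left them, time stands still between calls to the robot, and variables do not carry over. Pictures are saved under pics/ and viewed, at most 14 in all, crops included, and the job is handed in when it is done.

```bash
ls; mkdir -p pics
python3 - <<'E'
from station import ctrl, optics
import cv2,pickle
o=ctrl.get_obs();print(o)
d={}
for n in("side","top"):
    r=optics.get_image(n);d[n]=r;cv2.imwrite(f"pics/{n}0.png",r["image"])
    print(n,{k:v for k,v in r.items() if k!="image"})
pickle.dump(d,open("v0.pkl","wb"))
E
```

```text
pics
{'t': 0.0, 'q': array([ 1.15300348e+00,  5.33628941e-02,  1.61428343e+00, -8.68554718e-06,
        1.47601220e+00, -1.19015373e-01]), 'dq': array([-0.00035353, -0.00160747, -0.0003436 ,  0.00029829,  0.00291291,
        0.00017972]), 'effort': array([-1.69122850e-03, -3.93678474e+01, -3.70177281e+01, -2.39068386e-04,
        6.71748421e-03, -1.62060205e-07]), 'tool_pos': array([0.18372689, 0.59673449, 0.2300656 ]), 'tool_rot': array([-0.46749305, -3.10606749,  0.00313194]), 'contact_force': array([0.25241309, 0.6039448 , 0.50528406]), 'wrist_torque': array([ 0.02334819, -0.03204333, -0.03767865]), 'grip_force': 0.0, 'opening': 0.08522078254877868}
side {'fx': 372.94080252074224, 'fy': 372.94080252074224, 'cx': 258.80535551348186, 'cy': 187.00102543073447, 'D': array([-0.06334312,  0.        ,  0.        ,  0.        ,  0.        ]), 'rvec': array([ 2.188341  , -0.64948831,  0.28383214]), 'tvec': array([-0.39897255,  0.19873745,  0.87887868])}
top {'fx': 412.1635819584984, 'fy': 412.1635819584984, 'cx': 260.8484283801711, 'cy': 197.48677883680202, 'D': array([0.03771143, 0.        , 0.        , 0.        , 0.        ]), 'rvec': array([ 2.13400033, -2.19725556,  0.13119903]), 'tvec': array([-0.01709082,  0.47687968,  0.99676924])}
```

View pics/side0.png

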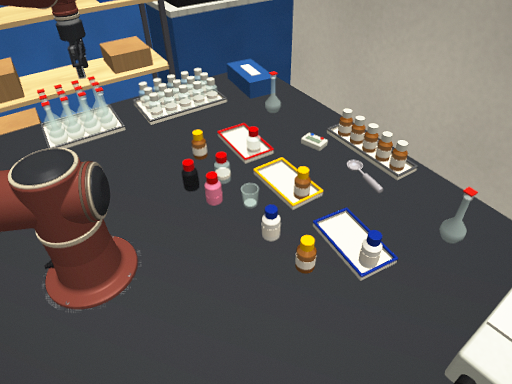

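View pics/top0.png

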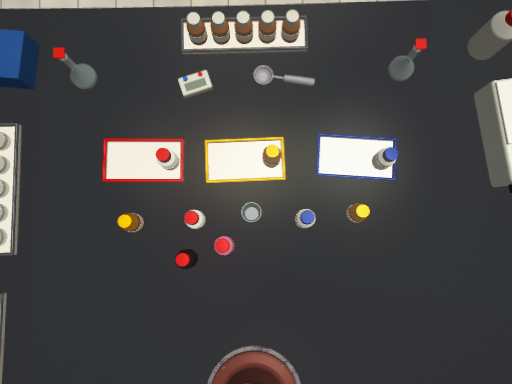

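Side view: ambers at (199,143) and (306,253), white at (271,222), clear at (222,167); beaker at (250,195). 
Top view: ambers at (125,221) and (361,211), white at (307,217), clear at (191,217), beaker at (251,212). 
Red-cap candidates in the top view: (191,217) has a clear/white body, (224,245) is pink, (183,259) is black. The first fits clear_1, and I'll confirm it in an enlarged crop.

```bash
cat > h.py <<'E'
import numpy as np,cv2
from scipy.spatial.transform import Rotation as R
def cam(r):
    K=np.array([[r["fx"],0,r["cx"]],[0,r["fy"],r["cy"]],[0,0,1.]])
    M=R.from_rotvec(r["rvec"]).as_matrix(); return K,r["D"],M,-M.T@r["tvec"]
def ray(r,p):
    K,D,M,c=cam(r); u=cv2.undistortPoints(np.array([[p]],float),K,D)[0,0]
    v=M.T@np.array([u[0],u[1],1]); return c,v/np.linalg.norm(v)
def plane(r,p,z):
    c,v=ray(r,p); return c+v*(z-c[2])/v[2]
def tri(a,p,b,q):
    c1,v1=ray(a,p);c2,v2=ray(b,q)
    s=np.linalg.lstsq(np.c_[v1,-v2],c2-c1,rcond=None)[0]
    x,y=c1+s[0]*v1,c2+s[1]*v2; return (x+y)/2,np.linalg.norm(x-y)
def mask(r,col):
    h=cv2.cvtColor(r["image"],cv2.COLOR_BGR2HSV);H,S,V=cv2.split(h)
    if col=="y": m=(H>22)&(H<34)&(S>180)&(V>150)
    if col=="b": m=(H>110)&(H<128)&(S>170)&(V>70)
    if col=="r": m=((H<4)|(H>176))&(S>190)&(V>120)
    return m.astype(np.uint8)
def blobs(r,col,lo=25):
    n,l,s,c=cv2.connectedComponentsWithStats(mask(r,col))
    return [(c[i].round(1),s[i]) for i in range(1,n) if s[i][4]>=lo]
E
python3 - <<'E'
import pickle;from h import *
d=pickle.load(open("v0.pkl","rb"))
for n in("top","side"):
    for c in "ybr":
        print(n,c,[(tuple(map(float,b)),s.tolist()[2:]) for b,s in blobs(d[n],c)])
im=np.hstack([cv2.resize(d["top"]["image"][190:280,160:250],(400,400),interpolation=cv2.INTER_CUBIC),
 cv2.resize(d["side"]["image"][140:210,175:245],(400,400),interpolation=cv2.INTER_CUBIC)])
cv2.imwrite("pics/crop0.png",im)
E
```

```text
top y [((260.5, 147.7), [79, 42, 167]), ((271.9, 150.7), [13, 12, 121]), ((206.4, 160.5), [2, 26, 41]), ((362.4, 210.5), [14, 12, 139]), ((124.4, 220.7), [14, 13, 137])]
top b []
top r [((420.2, 43.4), [11, 10, 106]), ((58.4, 52.4), [12, 10, 115]), ((137.3, 162.3), [81, 44, 556]), ((162.4, 153.9), [12, 13, 122]), ((190.6, 217.3), [14, 13, 141]), ((221.1, 245.4), [13, 13, 112]), ((182.2, 259.2), [15, 14, 161])]
side y [((197.0, 132.0), [9, 5, 39]), ((290.2, 179.0), [69, 47, 299]), ((307.2, 239.9), [13, 11, 113])]
side b [((270.9, 211.2), [13, 14, 149]), ((359.9, 240.3), [85, 68, 642])]
side r [((247.6, 137.1), [56, 37, 234]), ((221.0, 156.8), [11, 11, 99]), ((187.9, 164.5), [12, 13, 115]), ((211.4, 177.3), [12, 13, 115]), ((469.7, 191.2), [14, 9, 68])]
```

View pics/crop0.png

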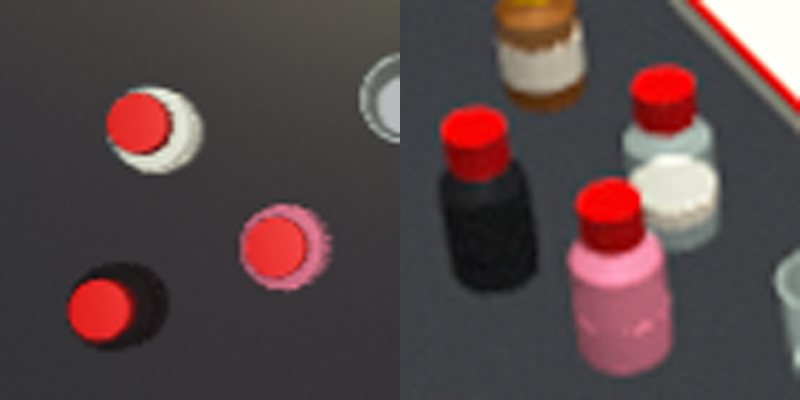

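The crop confirms it: clear body with a white label at top (190.6,217.3) / side (221,157); the pink and black look-alikes sit beside it. Next come positions and tray poses.

```bash
cat >> h.py <<'E'
def mask_top_blue(r):
    H,S,V=cv2.split(cv2.cvtColor(r["image"],cv2.COLOR_BGR2HSV)); return ((H>108)&(H<130)&(S>120)&(V>60)).astype(np.uint8)
def rim(r,m,x0,x1):
    m=m.copy(); m[:,:x0]=0;m[:,x1:]=0;m[:130]=0;m[190:]=0
    p=cv2.findNonZero(m); q=cv2.boxPoints(cv2.minAreaRect(p)); return q
E
python3 - <<'E'
import pickle;from h import *
d=pickle.load(open("v0.pkl","rb"));T,S=d["top"],d["side"]
n,l,s,c=cv2.connectedComponentsWithStats(mask_top_blue(T))
print([(c[i].round(1),s[i][2:]) for i in range(1,n) if s[i][4]>20])
w=[c[i] for i in range(1,n) if s[i][4]>20 and 195<c[i][1]<230 and 280<c[i][0]<330][0]
for nm,p,q in [("amberR",(362.4,210.5),(307.2,239.9)),("amberL",(124.4,220.7),(198,132.5)),("white",w,(270.9,211.2)),("clear",(190.6,217.3),(221,156.8)),
 ("s_amb",(271.9,150.7),None),("s_clr",(162.4,153.9),None),("pink",(221.1+1,245.4),None),("black",(182.2,259.2),None)]:
    print(nm,plane(T,p,.091).round(4),q and plane(S,q,.082).round(4),q and [np.round(v,4) for v in tri(T,p,S,q)])
print("beaker",plane(T,(251,212),.05))
for nm,m,a,b in [("red",mask(T,"r"),95,190),("yel",mask(T,"y"),198,292),("blue",mask_top_blue(T),310,402)]:
    q=rim(T,m,a,b); P=np.array([plane(T,x,.02) for x in q]); print(nm,q.round(0).tolist(),P.mean(0).round(4),np.linalg.norm(P-np.roll(P,1,0),axis=1).round(3),P[:,:2].round(3).tolist())
E
```

```text
[(array([367.2, 155.5]), array([ 82,  48, 527], dtype=int32)), (array([307., 217.]), array([ 13,  13, 136], dtype=int32))]
amberR [ 0.4317 -0.2649  0.091 ] [ 0.4379 -0.2598  0.082 ] [array([ 0.4322, -0.2653,  0.0905]), np.float64(0.001)]
amberL [0.4242 0.2849 0.091 ] [0.4322 0.2943 0.082 ] [array([0.4262, 0.2847, 0.0888]), np.float64(0.0041)]
white [ 0.4204 -0.136   0.091 ] [ 0.4223 -0.1374  0.082 ] [array([ 0.4216, -0.1374,  0.0823]), np.float64(0.0013)]
clear [0.4275 0.1332 0.091 ] [0.4298 0.1333 0.082 ] [array([0.4291, 0.1343, 0.0816]), np.float64(0.0021)]
s_amb [ 0.5792 -0.0598  0.091 ] None None
s_clr [0.5786 0.1976 0.091 ] None None
pink [0.3608 0.0617 0.091 ] None None
black [0.3323 0.1532 0.091 ] None None
beaker [ 0.43894522 -0.00595848  0.05      ]
red [[102.0, 138.0], [182.0, 138.0], [182.0, 181.0], [102.0, 181.0]] [0.5821 0.2647 0.02  ] [0.11  0.201 0.11  0.199] [[0.64, 0.365], [0.635, 0.164], [0.524, 0.165], [0.53, 0.364]]
yel [[205.0, 140.0], [283.0, 136.0], [285.0, 178.0], [206.0, 182.0]] [0.5761 0.0068 0.02  ] [0.107 0.199 0.107 0.197] [[0.628, 0.107], [0.632, -0.092], [0.524, -0.093], [0.521, 0.104]]
blue [[315.0, 176.0], [318.0, 133.0], [398.0, 138.0], [396.0, 180.0]] [ 0.5741 -0.2763  0.02  ] [0.201 0.111 0.203 0.11 ] [[0.528, -0.17], [0.638, -0.181], [0.62, -0.384], [0.51, -0.37]]
```

```bash
cat > st.py <<'E'
import sys;from h import *;from station import ctrl
o=ctrl.get_obs();M=R.from_rotvec(o["tool_rot"]).as_matrix()
print("t",round(o["t"],2),"tcp",o["tool_pos"].round(4),"ty_yaw",round(np.arctan2(M[1,1],M[0,1]),4),"zdown",M[:,2].round(3),"open",round(o["opening"],4),"grip",round(o["grip_force"],1),"q6",o["q"][5].round(2))
if len(sys.argv)>3: print("delta tool",(M.T@(np.array(list(map(float,sys.argv[1:4])))-o["tool_pos"])).round(4))
E
python3 -m jog '[[[-0.032,-0.022,0],[0,0,0.14]],[[-0.064,-0.044,0],[0,0,0.28]],[[-0.096,-0.066,0],[0,0,0.42]],[[-0.128,-0.088,0],[0,0,0.56]],[[-0.16,-0.11,0],[0,0,0.70]]]' 1
python3 -m jog '[[[0,0,0],[0,0,0.14]],[[0,0,0],[0,0,0.28]],[[0,0,0],[0,0,0.42]],[[0,0,0],[0,0,0.56]],[[0,0,0],[0,0,0.572]]]'
python3 -m jog '[[[0,0,0],[0,0,0]],[[0,0,0],[0,0,0]]]'
python3 st.py .426 .285 .025
```

```text
t: 0.6
tool_pos: [0.305, 0.4436, 0.2307]
tool_rot: [-1.512, -2.754, 0.001]
contact_force: [-0.1, 0.4, -0.1]
opening: 0.0853
grip_force: 0.0
t: 1.1
tool_pos: [0.3043, 0.4448, 0.2307]
tool_rot: [2.222, 2.221, -0.001]
contact_force: [-0.1, -0.0, -0.6]
opening: 0.0855
grip_force: 0.0
t: 1.3
tool_pos: [0.3044, 0.445, 0.2311]
tool_rot: [2.219, 2.224, -0.001]
contact_force: [0.7, 0.1, -0.0]
opening: 0.0852
grip_force: 0.0
t 1.3 tcp [0.3044 0.445  0.2311] ty_yaw 0.002 zdown [-0. -0. -1.] open 0.0852 grip 0.0 q6 0.83
delta tool [-0.1602  0.1213  0.2061]
```

```bash
python3 -m jog '[[[-0.032,0.024,0],[0,0,0]],[[-0.064,0.048,0],[0,0,0]],[[-0.096,0.072,0],[0,0,0]],[[-0.128,0.096,0],[0,0,0]],[[-0.16,0.1215,0],[0,0,0]]]' >/dev/null
python3 -m jog '[[[0,0,0.02],[0,0,0]],[[0,0,0.05],[0,0,0]],[[0,0,0.08],[0,0,0]],[[0,0,0.1],[0,0,0]],[[0,0,0.1],[0,0,0]]]' >/dev/null
python3 st.py .426 .285 .025
python3 - <<'E'
from station import optics
import cv2,numpy as np
s=optics.get_image("side")["image"];t=optics.get_image("top")["image"]
cv2.imwrite("pics/a1.png",np.hstack([cv2.resize(s[80:200,130:280],(400,320)),cv2.resize(t[160:280,60:210],(400,320))]))
E
```

```text
t 2.3 tcp [0.4236 0.2839 0.1275] ty_yaw 0.0011 zdown [-0.007 -0.003 -1.   ] open 0.0853 grip 0.0 q6 0.44
delta tool [0.0014 0.003  0.1025]
```

View pics/a1.png

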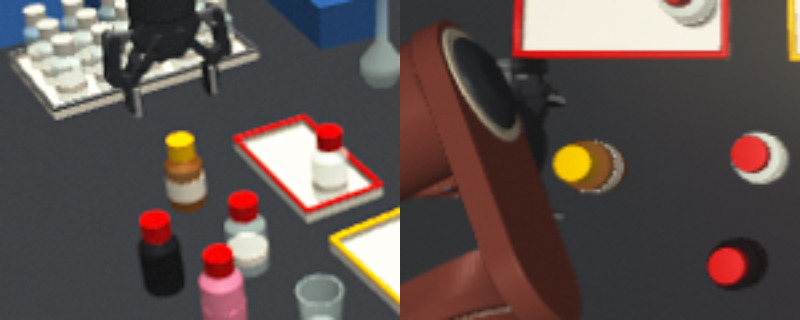

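Crop shows the fingers straddling the amber bottle (cap at crop (180,145) side, (575,167) top) with even clearance. Next: descend, close and lift a little.

```bash
python3 -m jog '[[[0,0,0.02],[0,0,0]],[[0,0,0.04],[0,0,0]],[[0,0,0.06],[0,0,0]],[[0,0,0.08],[0,0,0]],[[0,0,0.09],[0,0,0]]]' >/dev/null
python3 -m jog '[[[0,0,0.0],[0,0,0]],[[0,0,0],[0,0,0]]]' 
python3 st.py .426 .285 .025
```

```text
t: 3.1
tool_pos: [0.427, 0.2856, 0.0428]
tool_rot: [2.221, 2.221, 0.003]
contact_force: [0.6, 0.4, 0.1]
opening: 0.0855
grip_force: 0.0
t 3.1 tcp [0.427  0.2856 0.0428] ty_yaw 0.0002 zdown [ 0.002  0.001 -1.   ] open 0.0855 grip 0.0 q6 0.44
delta tool [-0.0006 -0.001   0.0178]
```

```bash
python3 -m jog '[[[0,0,0.008],[0,0,0]],[[0,0,0.016],[0,0,0]],[[0,0,0.016],[0,0,0]],[[0,0,0.016],[0,0,0]]]' >/dev/null
python3 -m jog '[[[0,0,0],[0,0,0]],[[0,0,0],[0,0,0]],[[0,0,0],[0,0,0]],[[0,0,0],[0,0,0]],[[0,0,0],[0,0,0]]]' 0.35 30
python3 -m jog '[[[0,0,0],[0,0,0]],[[0,0,0],[0,0,0]],[[0,0,0],[0,0,0]],[[0,0,0],[0,0,0]],[[0,0,0],[0,0,0]]]' 0.35 30
python3 st.py
```

```text
t: 4.0
tool_pos: [0.4261, 0.2852, 0.0257]
tool_rot: [-2.221, -2.221, -0.0]
contact_force: [-2.5, -1.0, 2.9]
opening: 0.0453
grip_force: 31.2
t: 4.5
tool_pos: [0.4261, 0.2852, 0.0257]
tool_rot: [-2.221, -2.221, -0.0]
contact_force: [-2.3, -0.2, 5.3]
opening: 0.0452
grip_force: 31.3
t 4.5 tcp [0.4261 0.2852 0.0257] ty_yaw 0.0 zdown [ 0.  0. -1.] open 0.0452 grip 31.3 q6 0.44
```

```bash
python3 -m jog '[[[0,0,-0.01],[0,0,0]],[[0,0,-0.03],[0,0,0]],[[0,0,-0.06],[0,0,0]],[[0,0,-0.09],[0,0,0]],[[0,0,-0.12],[0,0,0]]]'
python3 -m jog '[[[-0.01,0.007,0],[0,0,0]],[[-0.035,0.022,0],[0,0,0]],[[-0.06,0.04,0],[0,0,0]],[[-0.085,0.058,0],[0,0,0]],[[-0.11,0.075,0],[0,0,0]]]' >/dev/null
python3 -m jog '[[[-0.025,0.018,0],[0,0,0]],[[-0.05,0.036,0],[0,0,0]],[[-0.075,0.054,0],[0,0,0]],[[-0.095,0.068,0],[0,0,0]],[[-0.106,0.074,0],[0,0,0]]]' >/dev/null
python3 -m jog '[[[0,0,0],[0,0,0]],[[0,0,0],[0,0,0]]]' 
python3 st.py .575 .069 .0295
python3 - <<'E'
from station import optics
import cv2,numpy as np
s=optics.get_image("side")["image"];t=optics.get_image("top")["image"]
cv2.imwrite("pics/a2.png",np.hstack([cv2.resize(s[100:250,200:390],(400,316)),cv2.resize(t[90:240,130:320],(400,316))]))
E
```

```text
t: 5.0
tool_pos: [0.4256, 0.2847, 0.146]
tool_rot: [2.222, 2.221, -0.001]
contact_force: [1.0, 0.6, -1.7]
opening: 0.0454
grip_force: 31.2
t: 6.2
tool_pos: [0.5741, 0.0694, 0.1444]
tool_rot: [-2.22, -2.22, 0.002]
contact_force: [0.6, 0.6, -2.2]
opening: 0.0453
grip_force: 31.3
t 6.2 tcp [0.5741 0.0694 0.1444] ty_yaw -0.0002 zdown [-0.002  0.    -1.   ] open 0.0453 grip 31.3 q6 -0.01
delta tool [-0.0004  0.0011  0.1149]
```

View pics/a2.png

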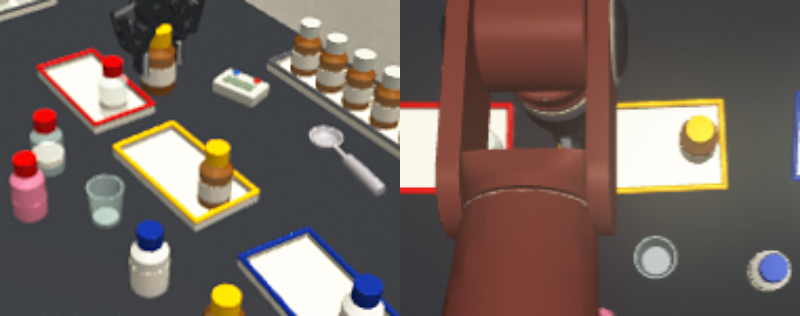

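The amber bottle hangs upright in the gripper at crop (160,65), above the yellow tray. Next I lower it.

```bash
python3 -m jog '[[[0,0,0.015],[0,0,0]],[[0,0,0.04],[0,0,0]],[[0,0,0.065],[0,0,0]],[[0,0,0.085],[0,0,0]],[[0,0,0.1],[0,0,0]]]' >/dev/null
python3 -m jog '[[[0,0,0.004],[0,0,0]],[[0,0,0.008],[0,0,0]],[[0,0,0.011],[0,0,0]],[[0,0,0.0125],[0,0,0]],[[0,0,0.0125],[0,0,0]]]' 
python3 -m jog '[[[0,0,0.001],[0,0,0]],[[0,0,0.002],[0,0,0]],[[0,0,0.002],[0,0,0]],[[0,0,0.002],[0,0,0]]]'
```

```text
t: 7.3
tool_pos: [0.5755, 0.0691, 0.0334]
tool_rot: [2.221, 2.221, 0.001]
contact_force: [-0.1, -0.2, -1.9]
opening: 0.0447
grip_force: 31.2
t: 7.7
tool_pos: [0.575, 0.0691, 0.0309]
tool_rot: [2.221, 2.221, 0.0]
contact_force: [0.0, 0.7, -2.1]
opening: 0.0453
grip_force: 31.2
```

```bash
python3 -m jog '[[[0,0,0.001],[0,0,0]],[[0,0,0.001],[0,0,0]],[[0,0,0.001],[0,0,0]]]' |grep -E "pos|contact"
python3 -m jog '[[[0,0,0.001],[0,0,0]],[[0,0,0.001],[0,0,0]],[[0,0,0.001],[0,0,0]]]' |grep -E "pos|contact"
```

```text
tool_pos: [0.575, 0.0691, 0.0298]
contact_force: [0.5, 0.7, -0.0]
tool_pos: [0.5751, 0.0691, 0.0298]
contact_force: [-3.6, -0.6, 5.0]
```

```bash
python3 -m jog '[[[0,0,0],[0,0,0]],[[0,0,0],[0,0,0]],[[0,0,0],[0,0,0]],[[0,0,0],[0,0,0]],[[0,0,0],[0,0,0]]]' 0.8 
python3 -m jog '[[[0,0,-0.01],[0,0,0]],[[0,0,-0.03],[0,0,0]],[[0,0,-0.06],[0,0,0]],[[0,0,-0.09],[0,0,0]],[[0,0,-0.12],[0,0,0]]]' >/dev/null
python3 -m jog '[[[-0.02,-0.008,0],[0,0,0]],[[-0.05,-0.02,0],[0,0,0]],[[-0.08,-0.034,0],[0,0,0]],[[-0.11,-0.047,0],[0,0,0]],[[-0.14,-0.06,0],[0,0,0]]]' 1 >/dev/null
python3 -m jog '[[[-0.04,-0.017,0],[0,0,0]],[[-0.08,-0.034,0],[0,0,0]],[[-0.12,-0.051,0],[0,0,0]],[[-0.16,-0.069,0],[0,0,0]],[[-0.194,-0.083,0],[0,0,0]]]' >/dev/null
python3 -m jog '[[[0,0,0],[0,0,0]],[[0,0,0],[0,0,0]],[[0,0,0],[0,0,0]]]' >/dev/null
python3 st.py .432 -.265 .025
python3 - <<'E'
from station import optics
import cv2,numpy as np
s=optics.get_image("side")["image"];t=optics.get_image("top")["image"]
cv2.imwrite("pics/a3.png",np.hstack([cv2.resize(s[100:290,180:420],(400,316)),cv2.resize(t[90:280,180:420],(400,316))]))
E
```

```text
t: 8.8
tool_pos: [0.575, 0.0691, 0.0287]
tool_rot: [-2.221, -2.221, 0.0]
contact_force: [-0.7, -0.6, -0.3]
opening: 0.0681
grip_force: 0.0
t 10.6 tcp [ 0.4323 -0.2642  0.1491] ty_yaw 0.0008 zdown [ 0.  0. -1.] open 0.0855 grip 0.0 q6 -0.7
delta tool [-0.0008 -0.0004  0.1241]
```

View pics/a3.png

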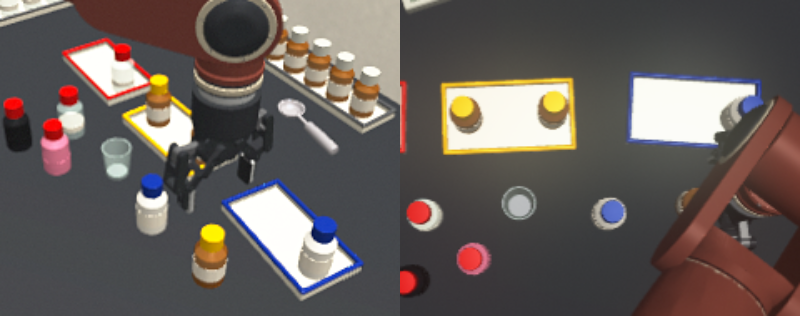

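Amber 1 stands upright in the yellow tray at crop (463,112); the gripper is above the right amber at crop (210,255). Next: descend, grip, lift.

```bash
python3 -m jog '[[[0,0,0.02],[0,0,0]],[[0,0,0.045],[0,0,0]],[[0,0,0.07],[0,0,0]],[[0,0,0.09],[0,0,0]],[[0,0,0.105],[0,0,0]]]' |grep -E "pos|contact"
python3 -m jog '[[[0,0,0.01],[0,0,0]],[[0,0,0.0185],[0,0,0]],[[0,0,0.0185],[0,0,0]],[[0,0,0.0185],[0,0,0]]]' |grep -E "pos|contact"
python3 -m jog '[[[0,0,0],[0,0,0]],[[0,0,0],[0,0,0]],[[0,0,0],[0,0,0]],[[0,0,0],[0,0,0]],[[0,0,0],[0,0,0]]]' 0.35 30 >/dev/null
python3 -m jog '[[[0,0,0],[0,0,0]],[[0,0,0],[0,0,0]],[[0,0,0],[0,0,0]]]'
python3 -m jog '[[[0,0,-0.01],[0,0,0]],[[0,0,-0.03],[0,0,0]],[[0,0,-0.06],[0,0,0]],[[0,0,-0.09],[0,0,0]],[[0,0,-0.12],[0,0,0]]]' >/dev/null
python3 -m jog '[[[0,0,0],[0,0,0]],[[0,0,0],[0,0,0]]]' >/dev/null
python3 st.py .576 .006 .0295
```

```text
tool_pos: [0.4318, -0.2635, 0.0422]
contact_force: [0.6, -0.2, -0.3]
tool_pos: [0.4325, -0.2652, 0.0259]
contact_force: [0.1, -0.6, 0.6]
t: 12.4
tool_pos: [0.4323, -0.2654, 0.0261]
tool_rot: [2.221, 2.221, -0.0]
contact_force: [-0.5, 0.4, 6.1]
opening: 0.0452
grip_force: 31.4
t 13.1 tcp [ 0.432  -0.2649  0.1454] ty_yaw 0.0 zdown [ 0.001 -0.    -1.   ] open 0.0448 grip 31.2 q6 -0.7
delta tool [0.2709 0.1439 0.1159]
```

```bash
python3 -m jog '[[[0.012,0.006,0],[0,0,0]],[[0.04,0.02,0],[0,0,0]],[[0.07,0.036,0],[0,0,0]],[[0.1,0.052,0],[0,0,0]],[[0.13,0.068,0],[0,0,0]]]' >/dev/null
python3 -m jog '[[[0.035,0.018,0],[0,0,0]],[[0.07,0.037,0],[0,0,0]],[[0.105,0.056,0],[0,0,0]],[[0.13,0.07,0],[0,0,0]],[[0.141,0.076,0],[0,0,0]]]' >/dev/null
python3 -m jog '[[[0,0,0],[0,0,0]],[[0,0,0],[0,0,0]],[[0,0,0],[0,0,0]]]' >/dev/null
python3 st.py .576 .006 .0295
python3 -m jog '[[[0,0,0.015],[0,0,0]],[[0,0,0.04],[0,0,0]],[[0,0,0.065],[0,0,0]],[[0,0,0.085],[0,0,0]],[[0,0,0.1],[0,0,0]]]' >/dev/null
python3 -m jog '[[[0,0,0.004],[0,0,0]],[[0,0,0.008],[0,0,0]],[[0,0,0.011],[0,0,0]],[[0,0,0.0125],[0,0,0]],[[0,0,0.0125],[0,0,0]]]' |grep -E "pos|contact"
python3 -m jog '[[[0,0,0.001],[0,0,0]],[[0,0,0.002],[0,0,0]],[[0,0,0.002],[0,0,0]],[[0,0,0.002],[0,0,0]]]' |grep -E "pos|contact"
python3 -m jog '[[[0,0,0.001],[0,0,0]],[[0,0,0.001],[0,0,0]],[[0,0,0.001],[0,0,0]]]' |grep -E "pos|contact"
```

```text
t 14.4 tcp [0.5752 0.0051 0.1447] ty_yaw -0.0013 zdown [-0.001 -0.    -1.   ] open 0.0449 grip 31.3 q6 -0.12
delta tool [0.0009 0.0009 0.1152]
tool_pos: [0.5765, 0.006, 0.0334]
contact_force: [-0.1, 1.1, -1.4]
tool_pos: [0.576, 0.0061, 0.0309]
contact_force: [0.3, 0.6, -2.1]
tool_pos: [0.5762, 0.0061, 0.0302]
contact_force: [-0.6, 0.3, 0.8]
```

```bash
python3 -m jog '[[[0,0,0.001],[0,0,0]],[[0,0,0.001],[0,0,0]],[[0,0,0.001],[0,0,0]]]' |grep -E "pos|contact"
python3 -m jog '[[[0,0,0],[0,0,0]],[[0,0,0],[0,0,0]],[[0,0,0],[0,0,0]],[[0,0,0],[0,0,0]],[[0,0,0],[0,0,0]]]' 0.8 |grep -E "pos|contact|open"
python3 -m jog '[[[0,0,-0.01],[0,0,0]],[[0,0,-0.03],[0,0,0]],[[0,0,-0.06],[0,0,0]],[[0,0,-0.09],[0,0,0]],[[0,0,-0.12],[0,0,0]]]' >/dev/null
python3 -m jog '[[[-0.02,-0.022,0],[0,0,0]],[[-0.05,-0.054,0],[0,0,0]],[[-0.08,-0.086,0],[0,0,0]],[[-0.11,-0.119,0],[0,0,0]],[[-0.143,-0.1545,0],[0,0,0]]]' 1 >/dev/null
python3 -m jog '[[[0,0,0],[0,0,0]],[[0,0,0],[0,0,0]],[[0,0,0],[0,0,0]]]' >/dev/null
python3 st.py .4215 -.137 .025
python3 - <<'E'
from station import optics
import cv2,numpy as np
s=optics.get_image("side")["image"];t=optics.get_image("top")["image"]
cv2.imwrite("pics/a4.png",np.hstack([cv2.resize(s[100:290,180:420],(400,316)),cv2.resize(t[90:280,180:420],(400,316))]))
E
```

```text
tool_pos: [0.5762, 0.0061, 0.0302]
contact_force: [-3.6, 0.2, 7.6]
tool_pos: [0.5759, 0.0061, 0.0286]
contact_force: [-0.4, -0.2, -0.3]
opening: 0.0683
t 18.2 tcp [ 0.4222 -0.1367  0.1495] ty_yaw 0.0005 zdown [ 0.001 -0.    -1.   ] open 0.0855 grip 0.0 q6 -0.48
delta tool [-0.0003 -0.0008  0.1245]
```

View pics/a4.png

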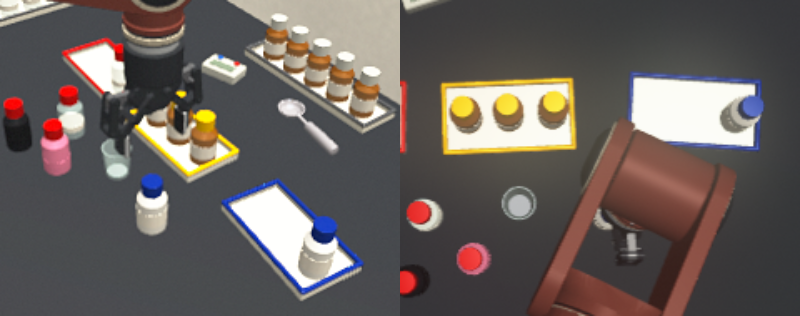

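All three ambers stand upright in the yellow tray (top-crop caps at (463,105), (508,105), (553,103)). The gripper is above the white bottle.

```bash
python3 -m jog '[[[0,0,0.02],[0,0,0]],[[0,0,0.045],[0,0,0]],[[0,0,0.07],[0,0,0]],[[0,0,0.09],[0,0,0]],[[0,0,0.105],[0,0,0]]]' |grep -E "pos|contact"
python3 -m jog '[[[0,0,0.01],[0,0,0]],[[0,0,0.0185],[0,0,0]],[[0,0,0.0185],[0,0,0]],[[0,0,0.0185],[0,0,0]]]' |grep -E "pos|contact"
python3 -m jog '[[[0,0,0],[0,0,0]],[[0,0,0],[0,0,0]],[[0,0,0],[0,0,0]],[[0,0,0],[0,0,0]],[[0,0,0],[0,0,0]]]' 0.35 30 >/dev/null
python3 -m jog '[[[0,0,0],[0,0,0]],[[0,0,0],[0,0,0]],[[0,0,0],[0,0,0]]]'
python3 -m jog '[[[0,0,-0.01],[0,0,0]],[[0,0,-0.03],[0,0,0]],[[0,0,-0.06],[0,0,0]],[[0,0,-0.09],[0,0,0]],[[0,0,-0.12],[0,0,0]]]' >/dev/null
python3 -m jog '[[[0,0,0],[0,0,0]],[[0,0,0],[0,0,0]]]' >/dev/null
python3 st.py .578 -.231 .0295
```

```text
tool_pos: [0.4214, -0.1356, 0.0421]
contact_force: [0.2, 0.8, 0.5]
tool_pos: [0.422, -0.137, 0.0257]
contact_force: [-0.4, -0.3, -0.3]
t: 20.0
tool_pos: [0.422, -0.1373, 0.0261]
tool_rot: [2.221, 2.221, 0.0]
contact_force: [-1.5, 0.3, 6.4]
opening: 0.0455
grip_force: 31.4
t 20.7 tcp [ 0.4215 -0.1369  0.1454] ty_yaw -0.0 zdown [ 0.001 -0.    -1.   ] open 0.0454 grip 31.2 q6 -0.48
delta tool [-0.0941  0.1564  0.1161]
```

```bash
python3 -m jog '[[[-0.01,0.015,0],[0,0,0]],[[-0.025,0.04,0],[0,0,0]],[[-0.045,0.075,0],[0,0,0]],[[-0.065,0.11,0],[0,0,0]],[[-0.085,0.14,0],[0,0,0]]]' >/dev/null
python3 -m jog '[[[-0.006,0.01,0],[0,0,0]],[[-0.009,0.016,0],[0,0,0]],[[-0.009,0.016,0],[0,0,0]],[[-0.009,0.016,0],[0,0,0]]]' >/dev/null
python3 st.py .578 -.231 .0295
python3 -m jog '[[[0,0,0.015],[0,0,0]],[[0,0,0.04],[0,0,0]],[[0,0,0.065],[0,0,0]],[[0,0,0.085],[0,0,0]],[[0,0,0.1],[0,0,0]]]' >/dev/null
python3 -m jog '[[[0,0,0.004],[0,0,0]],[[0,0,0.008],[0,0,0]],[[0,0,0.011],[0,0,0]],[[0,0,0.0125],[0,0,0]],[[0,0,0.0125],[0,0,0]]]' |grep -E "pos|contact"
python3 -m jog '[[[0,0,0.001],[0,0,0]],[[0,0,0.002],[0,0,0]],[[0,0,0.002],[0,0,0]],[[0,0,0.002],[0,0,0]]]' |grep -E "pos|contact"
python3 -m jog '[[[0,0,0.001],[0,0,0]],[[0,0,0.001],[0,0,0]],[[0,0,0.001],[0,0,0]]]' |grep -E "pos|contact"
```

```text
t 21.6 tcp [ 0.5763 -0.2301  0.1444] ty_yaw 0.0002 zdown [-0.002  0.001 -1.   ] open 0.0449 grip 31.4 q6 -0.5
delta tool [-0.001   0.0019  0.1149]
tool_pos: [0.5779, -0.2311, 0.0334]
contact_force: [-0.2, 0.1, -1.4]
tool_pos: [0.5775, -0.2309, 0.0308]
contact_force: [-0.3, -0.1, -1.4]
tool_pos: [0.5777, -0.231, 0.0302]
contact_force: [-1.4, 0.0, 0.6]
```

```bash
python3 -m jog '[[[0,0,0.001],[0,0,0]],[[0,0,0.001],[0,0,0]],[[0,0,0.001],[0,0,0]]]' |grep -E "pos|contact"
python3 -m jog '[[[0,0,0],[0,0,0]],[[0,0,0],[0,0,0]],[[0,0,0],[0,0,0]],[[0,0,0],[0,0,0]],[[0,0,0],[0,0,0]]]' 0.8 |grep -E "pos|contact|open"
python3 -m jog '[[[0,0,-0.01],[0,0,0]],[[0,0,-0.03],[0,0,0]],[[0,0,-0.06],[0,0,0]],[[0,0,-0.09],[0,0,0]],[[0,0,-0.12],[0,0,0]]]' >/dev/null
python3 -m jog '[[[0.02,-0.008,0],[0,0,0]],[[0.055,-0.022,0],[0,0,0]],[[0.09,-0.037,0],[0,0,0]],[[0.13,-0.053,0],[0,0,0]],[[0.17,-0.07,0],[0,0,0]]]' 1 >/dev/null
python3 -m jog '[[[0.04,-0.016,0],[0,0,0]],[[0.08,-0.032,0],[0,0,0]],[[0.12,-0.049,0],[0,0,0]],[[0.16,-0.065,0],[0,0,0]],[[0.195,-0.0795,0],[0,0,0]]]' >/dev/null
python3 -m jog '[[[0,0,0],[0,0,0]],[[0,0,0],[0,0,0]],[[0,0,0],[0,0,0]]]' >/dev/null
python3 st.py .4285 .134 .025
python3 - <<'E'
from station import optics
import cv2,numpy as np
s=optics.get_image("side")["image"];t=optics.get_image("top")["image"]
cv2.imwrite("pics/a5.png",np.hstack([cv2.resize(s[100:290,160:400],(400,316)),cv2.resize(t[90:280,160:400],(400,316))]))
E
```

```text
tool_pos: [0.5777, -0.2311, 0.0302]
contact_force: [-2.6, 1.0, 6.3]
tool_pos: [0.5774, -0.2309, 0.0286]
contact_force: [0.3, -0.3, 0.1]
opening: 0.0684
t 25.9 tcp [0.4285 0.1335 0.1493] ty_yaw -0.0007 zdown [ 0.001 -0.    -1.   ] open 0.0853 grip 0.0 q6 0.14
delta tool [ 6.000e-04 -1.000e-04  1.243e-01]
```

View pics/a5.png

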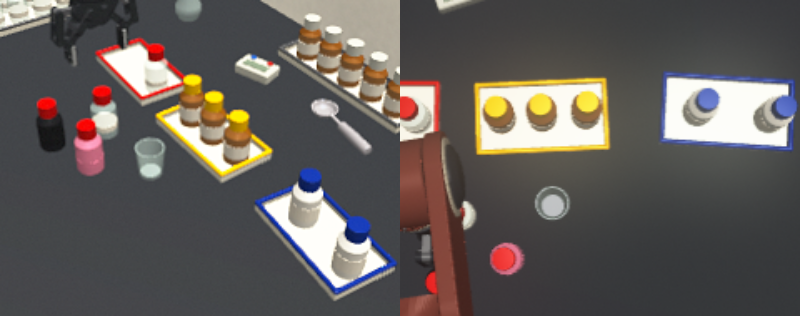

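White stands in the blue tray at side-crop (305,200), well clear of its sample. The gripper is above the clear bottle at side-crop (103,115).

```bash
python3 -m jog '[[[0,0,0.02],[0,0,0]],[[0,0,0.045],[0,0,0]],[[0,0,0.07],[0,0,0]],[[0,0,0.09],[0,0,0]],[[0,0,0.105],[0,0,0]]]' |grep -E "pos|contact"
python3 -m jog '[[[0,0,0.01],[0,0,0]],[[0,0,0.0185],[0,0,0]],[[0,0,0.0185],[0,0,0]],[[0,0,0.0185],[0,0,0]]]' |grep -E "pos|contact"
python3 -m jog '[[[0,0,0],[0,0,0]],[[0,0,0],[0,0,0]],[[0,0,0],[0,0,0]],[[0,0,0],[0,0,0]],[[0,0,0],[0,0,0]]]' 0.35 30 >/dev/null
python3 -m jog '[[[0,0,0],[0,0,0]],[[0,0,0],[0,0,0]],[[0,0,0],[0,0,0]]]'
python3 -m jog '[[[0,0,-0.01],[0,0,0]],[[0,0,-0.03],[0,0,0]],[[0,0,-0.06],[0,0,0]],[[0,0,-0.09],[0,0,0]],[[0,0,-0.12],[0,0,0]]]' >/dev/null
python3 -m jog '[[[0,0,0],[0,0,0]],[[0,0,0],[0,0,0]]]' >/dev/null
python3 st.py .583 .310 .0295
```

```text
tool_pos: [0.4276, 0.1329, 0.0422]
contact_force: [0.2, 0.1, -0.4]
tool_pos: [0.4285, 0.1339, 0.0258]
contact_force: [0.5, -0.4, 1.1]
t: 27.7
tool_pos: [0.4286, 0.1342, 0.0261]
tool_rot: [2.221, 2.221, 0.001]
contact_force: [-1.8, 0.3, 5.2]
opening: 0.045
grip_force: 31.6
t 28.4 tcp [0.4279 0.1341 0.1453] ty_yaw 0.0001 zdown [ 0.001  0.    -1.   ] open 0.0451 grip 31.1 q6 0.14
delta tool [0.1759 0.155  0.116 ]
```

```bash
python3 -m jog '[[[0.01,0.009,0],[0,0,0]],[[0.03,0.027,0],[0,0,0]],[[0.055,0.048,0],[0,0,0]],[[0.08,0.07,0],[0,0,0]],[[0.105,0.092,0],[0,0,0]]]' >/dev/null
python3 -m jog '[[[0.025,0.022,0],[0,0,0]],[[0.05,0.045,0],[0,0,0]],[[0.065,0.058,0],[0,0,0]],[[0.071,0.063,0],[0,0,0]],[[0.071,0.063,0],[0,0,0]]]' >/dev/null
python3 -m jog '[[[0,0,0],[0,0,0]],[[0,0,0],[0,0,0]]]' >/dev/null
python3 st.py .583 .310 .0295
python3 -m jog '[[[0,0,0.015],[0,0,0]],[[0,0,0.04],[0,0,0]],[[0,0,0.065],[0,0,0]],[[0,0,0.085],[0,0,0]],[[0,0,0.1],[0,0,0]]]' >/dev/null
python3 -m jog '[[[0,0,0.004],[0,0,0]],[[0,0,0.008],[0,0,0]],[[0,0,0.011],[0,0,0]],[[0,0,0.0125],[0,0,0]],[[0,0,0.0125],[0,0,0]]]' |grep -E "pos|contact"
python3 -m jog '[[[0,0,0.001],[0,0,0]],[[0,0,0.002],[0,0,0]],[[0,0,0.002],[0,0,0]],[[0,0,0.002],[0,0,0]]]' |grep -E "pos|contact"
python3 -m jog '[[[0,0,0.001],[0,0,0]],[[0,0,0.001],[0,0,0]],[[0,0,0.001],[0,0,0]]]' |grep -E "pos|contact"
```

```text
t 29.6 tcp [0.5822 0.3092 0.1448] ty_yaw -0.0005 zdown [-0.001 -0.001 -1.   ] open 0.045 grip 31.1 q6 0.38
delta tool [0.0009 0.0009 0.1153]
tool_pos: [0.5834, 0.3103, 0.0335]
contact_force: [0.6, -0.3, -1.6]
tool_pos: [0.583, 0.3101, 0.0308]
contact_force: [-0.3, 0.3, -1.5]
tool_pos: [0.5832, 0.3101, 0.0302]
contact_force: [-0.1, -0.4, -0.1]
```

```bash
python3 -m jog '[[[0,0,0.001],[0,0,0]],[[0,0,0.001],[0,0,0]],[[0,0,0.001],[0,0,0]]]' |grep -E "pos|contact"
python3 -m jog '[[[0,0,0],[0,0,0]],[[0,0,0],[0,0,0]],[[0,0,0],[0,0,0]],[[0,0,0],[0,0,0]],[[0,0,0],[0,0,0]]]' 0.8 |grep -E "pos|contact|open"
python3 -m jog '[[[0,0,-0.01],[0,0,0]],[[0,0,-0.03],[0,0,0]],[[0,0,-0.06],[0,0,0]],[[0,0,-0.09],[0,0,0]],[[0,0,-0.12],[0,0,0]]]' >/dev/null
python3 -m jog '[[[0.02,-0.03,-0.01],[0,0,0]],[[0.04,-0.06,-0.02],[0,0,0]],[[0.06,-0.095,-0.03],[0,0,0]],[[0.08,-0.13,-0.04],[0,0,0]],[[0.1,-0.16,-0.05],[0,0,0]]]' >/dev/null
python3 -m jog '[[[0.02,-0.03,0],[0,0,0]],[[0.04,-0.06,0],[0,0,0]],[[0.06,-0.09,0],[0,0,0]],[[0.06,-0.09,0],[0,0,0]],[[0.06,-0.09,0],[0,0,0]]]' >/dev/null
python3 st.py
python3 - <<'E'
from station import optics
from h import *
import pickle
S=optics.get_image("side");T=optics.get_image("top");d0=pickle.load(open("v0.pkl","rb"))["top"]
cv2.imwrite("pics/a6.png",np.hstack([cv2.resize(S["image"][90:290,160:400],(400,333)),cv2.resize(T["image"][90:280,90:410],(400,238))[:, :].__class__((1,)) if 0 else cv2.copyMakeBorder(cv2.resize(T["image"][90:280,90:410],(400,238)),0,95,0,0,0)]))
for c,m in (("r",lambda r:mask(r,"r")),("y",lambda r:mask(r,"y")),("b",mask_top_blue)):
    for r in (d0,T):
        n,l,s,k=cv2.connectedComponentsWithStats(m(r)); print(c,[plane(r,k[i],.095)[:2].round(4).tolist() for i in range(1,n) if 90<s[i][4]<250 and s[i][2]<25])
E
```

```text
tool_pos: [0.5832, 0.3102, 0.0301]
contact_force: [-2.8, -1.3, 5.8]
tool_pos: [0.5829, 0.31, 0.0286]
contact_force: [-0.1, 0.6, -0.3]
opening: 0.0685
t 33.6 tcp [0.3326 0.4704 0.1996] ty_yaw 0.0016 zdown [ 0.001  0.    -1.   ] open 0.0681 grip 0.0 q6 0.82
r [[0.8297, -0.4239], [0.8295, 0.4405], [0.5777, 0.1967], [0.4273, 0.1325], [0.3608, 0.0636], [0.3324, 0.1525]]
r [[0.8297, -0.4239], [0.8295, 0.4405], [0.5823, 0.3082], [0.5777, 0.1967], [0.3322, 0.1524]]
y [[0.5783, -0.0597], [0.4313, -0.2638], [0.4239, 0.2837]]
y [[0.5803, -0.0583], [0.5769, 0.0074], [0.5747, 0.0692]]
b [[0.4202, -0.1356]]
b [[0.578, -0.2307]]
```

View pics/a6.png

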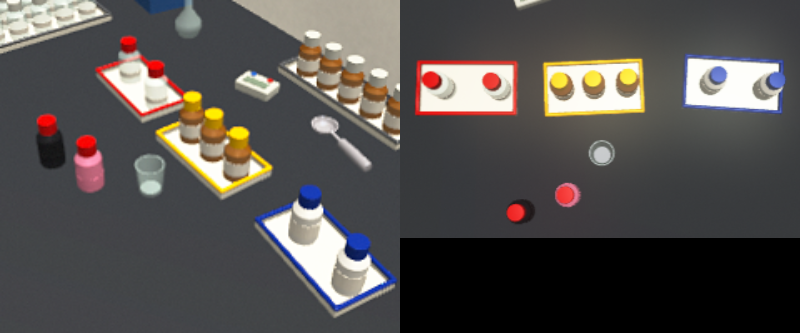

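All four bottles stand upright in their trays: top-crop caps at (431,80) red, (562,80) and (594,78) yellow, (716,75) blue. Samples are in place and the arm is clear.

```bash
python3 -c "
from station import job
print(job.finish_job())"
```

```text
the job is handed in; nothing more can be done
None
```

All four stray bottles stand upright in their matching trays, measured within limits in the last pictures, with the samples left in place; I handed the job in at about 34 s, and no verdict was returned.

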